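# Check the inlet filter plate of a chromatography module

### The arm

A 6-joint arm with a two-finger parallel gripper is mounted at the origin on the work surface. World frame = base frame: x ahead of the robot, y to its left, z up, the work surface at z = 0. Lengths are in mm, angles in rad, forces in N, time in s.
With the tool pointing down it reaches from about 275 to 1000 mm from the base axis. Payload 8.4 kg.
Tool frame: the origin (TCP) lies at the very end of the fingers, on their centre line; the grasp point (between the pads) lies 19 mm behind it; z points along the fingers, y is the direction in which the jaws open and shut (so a half turn about z gives the same grasp; the last joint's range is limited). The gripper opens to 85 mm and grips with 20 to 120 N. Pads are 22 mm wide; open, the fingers measure 114 mm over their backs; the gripper's body (76 mm by 85 mm) begins 54 mm behind the grasp point. The pads swing forward as they close: fully open they stand 13 mm farther back than shut.
Start: joints at [-1.233, 0.353, 1.633, -0, 1.155, -0.002], TCP at [208.31, -589.266, 231.281] pointing down, gripper open.
Joint ranges: [-2.63, 2.63], [-0.92, 2.1], [0.06, 2.66], [-1.3, 4.44], [0, 2.69], [-3.02, 3.02]. Speed limits (rad/s): [2.22, 2.22, 2.79, 3.14, 3.14, 3.14].

### API

Orientations are given as a rotation vector (axis times angle).
In Python, from bench import arm gives the robot as it stands.
- The arm moves only by the tool play_rows, never from a script. Its argument "increments" is a list of rows, each a list of 5 numbers: the shift along the world's x, y, z in cm, then the turn about the world's z in rad, then the closure, from 0 (fully open) to 1 (shut). In form: [[x, y, z, roll, fingers], ...]. A call has 1 to 5 rows; each row shifts and turns the commanded pose from where the row before left it; what a row does not reach is not made up. A row lasts 1/10 s, in which the tool goes at most 50 mm and 8.59 degrees, less where a joint would pass 70% of its speed; a pose out of reach is approached as far as the arm can. A call is refused whole if a number of a shift passes 5 or a number of a turn 0.15, either way. A call with a gripper value outside its range is refused whole. The fingers move at their own pace and stop on an object; the grip force is fixed at half the most. Time passes only in rows, so rows that do not move let the fingers close. It gives the time, the measured TCP pose, the force and the opening at its end, in the units of the state.
- arm.state(): the state, without advancing time (a new reading comes with each control period).
- arm.get_image(name): name is "scene" or "top"; returns the picture (384x512x3 uint8, red, green, blue); there is no depth.
- arm.calibration(name): a dict with "fovy" (degrees; the focal length in pixels is half the picture's height over the tangent of half this angle, whatever the lens; pixels are square), "cx", "cy" (the principal point, pixels), "R" (3x3) and "t" (3): a world point X has camera coordinates R X + t. Camera axes: x right, y down, z forward; pixel columns grow to the right and rows downward; lengths in mm; the calibration is good to about 2 mm. A picture is of the moment at which its call begins. calibration takes no time and is no camera call.
- arm.finish_job(): hands the job in, once; it reports no verdict.
The state is a dict: "time": time; "joints": joint angles; "joint_velocities": joint speeds; "joint_torque": joint torques, N m; "ee_pos": TCP position; "eef_rot": TCP orientation; "ft_force": force on the tool from outside, world axes, zero at the start; "moment": the same for the moment, N m; "grip_width": opening from 0.0 (shut) to 1.0 (fully open).
Only numpy, scipy, OpenCV 4.12 (cv2) and the standard library are available. Lean on these libraries where they do the work, as an engineer would, in place of code of your own. Each camera call takes 0.05 s, during which the arm holds its last target.

### The job

Take the steel separation column that lies on the filter module's flap and lay it in the two V-notches of the blue raised cradle, and let go of it. Then lift the module's flap by its bar until it stands open, draw the filter plate up out of the module by its orange tab, and finish while holding it still and upright, about a hand's width above the middle of the white light pad. Finish with the flap still standing open and the column still in the cradle, and leave the bottles and other things around undisturbed.

Things in the scene. Friction and masses are not known exactly. Their poses are not given: they have to be found in the camera images.
- module: White, black-faced filter module, a fixed box 240 (x) x 200 (y) x 115 mm high. Origin: centre of its underside; z up. The flap covers a well 130 x 130 mm, centred on the module, open from 66 mm height to the top; in the well's floor a slot 13 (x) x 85 (y) mm, centred, holds the filter plate.
- flap (a joint): Hinge of the black flap, rad: 0 closed and lying flat, 1.57 upright, 1.9 end stop. A stiff (friction) hinge: the flap stays wherever it is left; lifting it by its bar takes about 3 N.
- flap_hinge (a point): Middle of the hinge line, which runs along the module's y: 75 mm to the module's +x from its middle, 115.5 mm above its underside. The flap runs 150 mm from it to the module's -x, is 144 mm wide, 6 thick; closed, its top is 121.5 mm above the module's underside. Its free edge swings up and over towards +x. Axes: the flap's own (closed: the module's).
- flap_bar (a point): Middle of the round yellow bar handle on the flap: 10 mm dia, 90 mm long parallel to the hinge line, standing on two end posts, its axis 38 mm above the flap's top. Closed, it lies 138 mm from the hinge line towards the module's -x and 44 mm above the hinge line.
- column: Steel separation column with a green band: tube 21 mm dia with a brass hexagon nut at either end (28 mm across flats, 22 mm long), 130 mm long in all, about 0.3 kg. Origin: on its axis, at mid-length; its y axis runs along it. At the start it lies on the closed flap, axis 14 mm above the flap's top.
- cradle: Blue fixed cradle: base 80 x 90 x 10 mm, on it two posts 56 mm apart along its y (each 8 mm thick), each with an upward V-notch 42 mm wide at its mouth. The column lies in it along the cradle's y, the posts between the nuts. Origin: centre of the underside, z up. Highest point 81 mm.
- cradle_seat (a point): Where the column's middle belongs when it lies in the cradle: midway between the posts, 74.8 mm above the cradle's underside.
- filter_plate: Filter plate hidden under the flap, upright in the slot: blue frame, white panel, 80 (y) x 70 (z) x 8 (x) mm; on its top edge, mid-width, an orange tab 30 (y) x 9 (x) x 28 high; 98 mm high in all, about 0.12 kg. Origin: centre of its lower edge, z up. In the module: axes as the module's, lower edge 8 mm above the module's underside, tab free from 78 to 106 mm. It slides straight up.
- light_pad: Fixed flat inspection light pad: black frame 130 x 130 mm with a white panel, 12 mm high. Origin: centre of the underside.
- pad_top (a point): Middle of the light pad's white top.
- bottle_clear: Bystander, to be left alone: clear glass bottle, blue cap, 72 dia, 150 high mm; origin at the centre of its underside.
- bottle_amber: Bystander, to be left alone: amber glass bottle, white cap, 66 dia, 140 high mm; origin at the centre of its underside.
- beaker: Bystander, to be left alone: small glass beaker, 68 dia, 85 high mm; origin at the centre of its underside.
- vial_rack: Bystander, to be left alone: blue rack of capped vials, 70 x 130 x 48 mm; origin at the centre of its underside.
- screwdriver: Bystander, to be left alone: screwdriver, 180 long, lying down, 25 thick mm; origin at the middle of its length.
- parts_dish: Bystander, to be left alone: white open dish, 110 x 80 x 30 mm; origin at the centre of its underside.

How it is judged:
By the outcome, as a careful person would: the job done as asked, in the order asked, and still so for the second after the job is handed in, while the arm keeps its last pose, push and grip.
It also fails if it takes over 72 s, if anything falls off the work surface, if the arm or the gripper's body presses on something with over 40 N, if the wrist force passes 120 N, or if a joint passes its speed limit or range.

## Working session

There is one attempt and no reset: what is moved stays moved. The work goes in short steps, Python scripts to look and compute and a tool call to move; the robot and the scene stay as the last step left them, time stands still between calls to the robot, and variables do not carry over. Pictures are saved under pics/ and viewed, and the job is handed in when it is done.

Besides the shell and the picture viewer there is one more tool, called after "Request:" by a JSON object that holds its "name" and its "arguments", one argument or row to a line. play_rows: Moves the arm, as the interface text tells. Its arguments: {"type":"object","properties":{"increments":{"type":"array","items":{"type":"array","items":{"type":"number"}}}},"required":["increments"]}

```bash
ls; mkdir -p pics; python3 - <<'E'
from bench import arm
import cv2
for n in("scene","top"):
    im=arm.get_image(n); cv2.imwrite(f"pics/{n}0.png",im[:,:,::-1]); c=arm.calibration(n); print(n,c)
print(arm.state())
E
```

```text
pics
scene {'fovy': 50.58695159302582, 'cx': 257.90018762139476, 'cy': 195.96031716481318, 'R': array([[ 0.77054743,  0.63732175, -0.0088113 ],
       [ 0.43564133, -0.53669827, -0.72261442],
       [-0.4652669 ,  0.55297012, -0.69119516]]), 't': array([-488.20265597, -176.49500858, 1772.30404092])}
top {'fovy': 50.98048574538036, 'cx': 257.37556990317864, 'cy': 197.3800534946906, 'R': array([[ 0.0287648 , -0.99958378, -0.00220191],
       [-0.98896797, -0.02813894, -0.14543231],
       [ 0.14530982,  0.00636095, -0.98936575]]), 't': array([  -5.93321976,  615.22740517, 1323.46635796])}
{'time': 0.1, 'joints': array([-1.23339394e+00,  3.53592708e-01,  1.63406091e+00,  6.66490733e-06,
        1.15517556e+00, -2.41742510e-03]), 'joint_velocities': array([-5.74753575e-05, -1.29847086e-03, -3.23911490e-03,  7.87205376e-04,
       -1.14584396e-03, -5.95672081e-04]), 'joint_torque': array([-2.30552923e-04, -6.06358409e+01, -3.42817748e+01, -6.54103656e-05,
        3.84049286e-03,  2.45672317e-05]), 'ee_pos': array([ 208.17572131, -588.86523413,  230.62762318]), 'eef_rot': array([-3.09515177e+00, -5.31012563e-01,  3.14243629e-04]), 'ft_force': array([ 0.67831909, -0.26722256, -0.07133303]), 'moment': array([0.02742331, 0.0171629 , 0.03359493]), 'grip_width': 0.9984013087094527}
```

View pics/scene0.png

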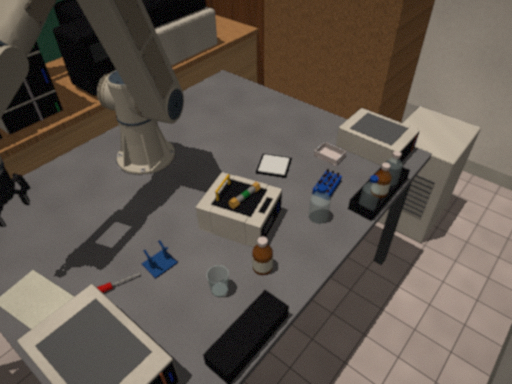

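View pics/top0.png

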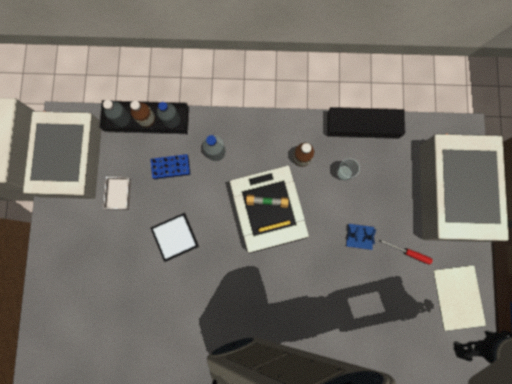

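The top view shows the module at about (268,208), column at (267,202), bar at (275,227), cradle at (361,236) and pad at (174,237). I'll enlarge these areas to pick points.

```bash
python3 - <<'E'
import cv2
im=cv2.imread("pics/top0.png")
def crop(src,x,y,w,h,s,out):
    c=cv2.resize(src[y:y+h,x:x+w],None,fx=s,fy=s,interpolation=cv2.INTER_CUBIC)
    for i in range(0,w,10):
        cv2.putText(c,str(x+i),(i*s,8),0,.3,(0,255,255),1); cv2.line(c,(i*s,8),(i*s,14),(0,255,255),1)
    for j in range(0,h,10):
        cv2.putText(c,str(y+j),(0,j*s+4),0,.3,(0,255,255),1); cv2.line(c,(20,j*s),(26,j*s),(0,255,255),1)
    cv2.imwrite(out,c)
crop(im,220,160,100,95,6,"pics/t_mod.png")
crop(im,335,215,60,45,10,"pics/t_cr.png")
crop(im,140,200,70,65,8,"pics/t_pad.png")
sc=cv2.imread("pics/scene0.png")
crop(sc,185,165,110,85,7,"pics/s_mod.png")
crop(sc,135,230,60,55,10,"pics/s_cr.png")
E
```

```text
(no output)
```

View pics/t_mod.png

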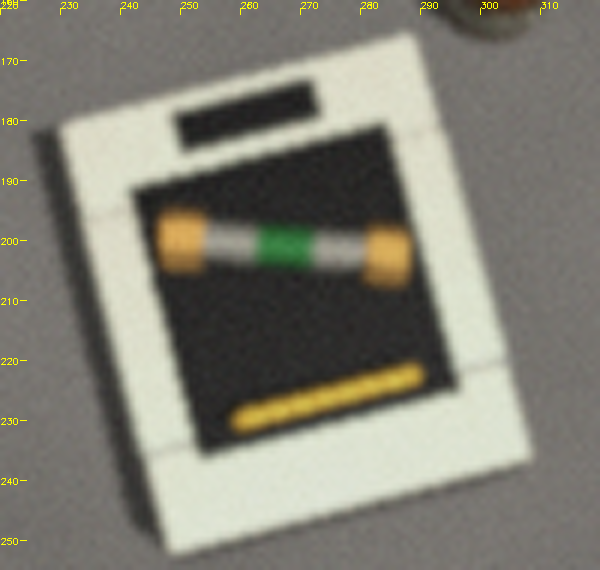

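View pics/t_cr.png

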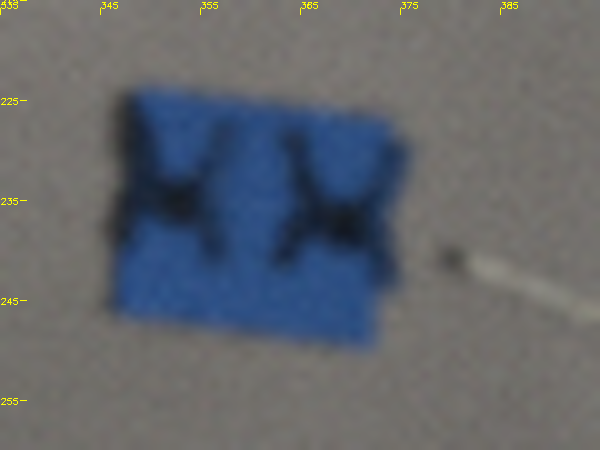

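View pics/t_pad.png

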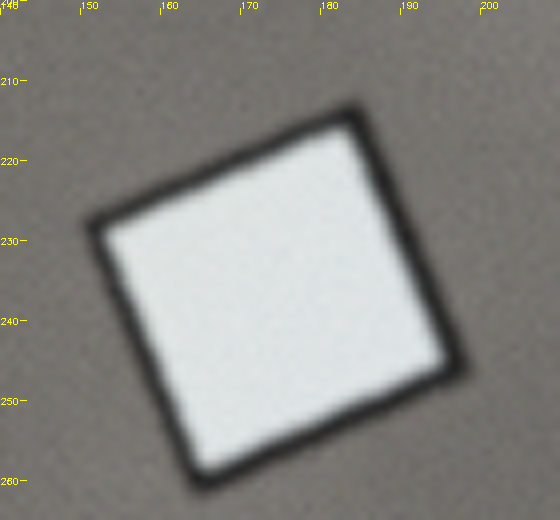

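View pics/s_mod.png

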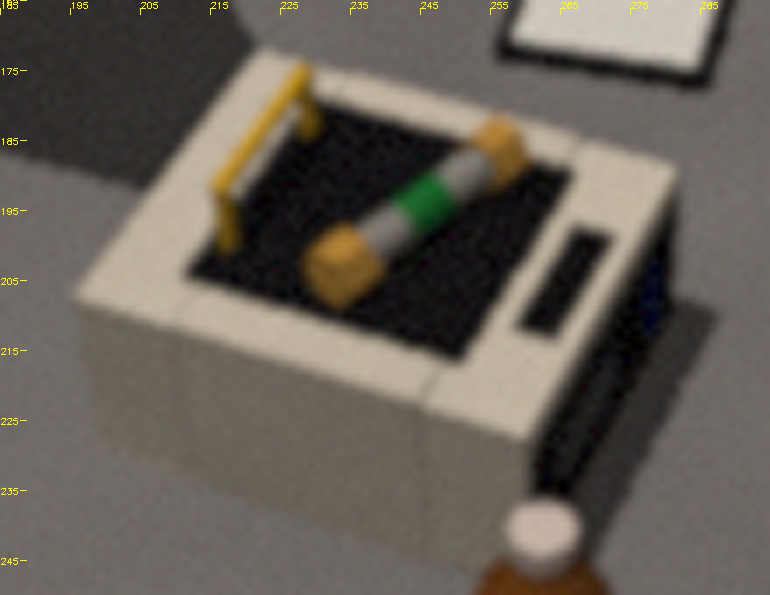

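View pics/s_cr.png

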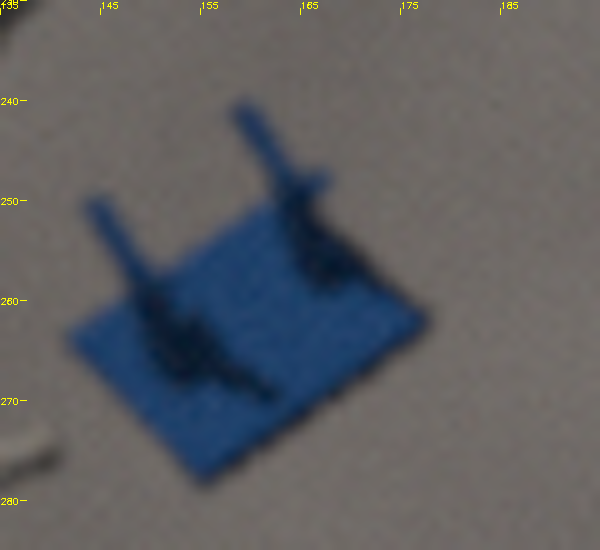

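```bash
cat > h.py <<'E'
import numpy as np, cv2
from scipy.optimize import least_squares
from bench import arm
C={n:arm.calibration(n) for n in("scene","top")}
def proj(n,X):
    c=C[n]; X=np.atleast_2d(X)@c["R"].T+c["t"]; f=192/np.tan(np.radians(c["fovy"]/2))
    return np.c_[c["cx"]+f*X[:,0]/X[:,2], c["cy"]+f*X[:,1]/X[:,2]]
def T(p,P):
    c,s=np.cos(p[2]),np.sin(p[2]); P=np.atleast_2d(P)
    return np.c_[p[0]+c*P[:,0]-s*P[:,1],p[1]+s*P[:,0]+c*P[:,1],P[:,2]+(p[3] if len(p)>3 else 0)]
def un(px,s,o): return (np.array(px,float)+.5)/s-.5+np.array(o)
def fit(obs,x0):
    f=lambda p:np.concatenate([(proj(n,T(p,P))-uv).ravel() for n,P,uv in obs])
    r=least_squares(f,x0,loss="soft_l1"); return r.x,f(r.x).reshape(-1,2).round(1)
def crop(im,x,y,w,h,s,out):
    c=cv2.resize(im[y:y+h,x:x+w],None,fx=s,fy=s,interpolation=cv2.INTER_CUBIC); cv2.imwrite(out,c[:,:,::-1])
E
cat > m1.py <<'E'
from h import *
mt=lambda p:un(p,6,(220,160)); ms=lambda p:un(p,7,(185,165))
K=np.array([[120,100,115],[120,-100,115],[-120,-100,115],[-120,100,115]])
B=np.array([[-63,45,159.5],[-63,-45,159.5]])
obs=[("top",K,mt([(60,123),(413,33),(533,458),(170,555)])),("scene",K,ms([(678,170),(530,440),(78,295),(262,50)])),
("top",B,mt([(234,421),(422,374)])),("scene",B,ms([(305,68),(217,190)]))]
for o in (obs,obs[::2],obs[1::2]): print("mod",*fit(o,[550,0,0.2]))
D=np.array([[0,65,135.5],[0,-65,135.5]])
obs=[("top",D,mt([(158,240),(411,256)])),("scene",np.array([[0,0,135.5]]),ms([(427,200)]))]
print("col",*fit(obs,[550,0,0])); print("col top",*fit(obs[:1],[550,0,0]))
ct=lambda p:un(p,10,(335,215)); cs=lambda p:un(p,10,(135,230))
K=np.array([[40,45,10],[-40,-45,10],[-40,45,10]]); K2=np.array([[40,45,10],[40,-45,10],[-40,-45,10]])
obs=[("top",K,ct([(128,87),(375,350),(110,312)])),("scene",K2,cs([(430,320),(205,485),(68,338)]))]
for o in (obs,obs[:1],obs[1:]): print("cr",*fit(o,[500,-300,0]))
K=np.array([[65,65,12],[65,-65,12],[-65,-65,12],[-65,65,12]])
print("pad",*fit([("top",K,un([(88,222),(354,103),(468,370),(198,492)],8,(140,200)))],[480,300,0.3]))
E
python3 m1.py
```

```text
mod [ 5.72652134e+02 -2.60030737e+01  2.85270961e-01] [[-0.2 -0.2]
 [ 0.4 -0.5]
 [ 0.4  0.1]
 [-0.   0. ]
 [ 0.5 -0.7]
 [-0.4 -0.6]
 [-0.9 -0.3]
 [-0.4 -0.5]
 [ 1.6 -0.5]
 [-1.5 -0.1]
 [-0.1  0.7]
 [ 0.6 -0.6]]
mod [ 5.71995692e+02 -2.55909692e+01  2.85419809e-01] [[-0.4 -0. ]
 [ 0.3 -0.3]
 [ 0.3  0.3]
 [-0.2  0.2]
 [ 1.5 -0.3]
 [-1.6  0.1]]
mod [ 5.74306930e+02 -2.71270467e+01  2.84332377e-01] [[ 0.6 -0.4]
 [-0.3 -0.1]
 [-0.8  0.1]
 [-0.3 -0.1]
 [ 0.   1. ]
 [ 0.8 -0.3]]
col [ 5.91671661e+02 -1.80116778e+01 -3.60126191e-02] [[ 0.1 -0.1]
 [-1.1 -0.1]
 [-0.8  0.8]]
col top [ 5.91390327e+02 -1.96685931e+01 -3.56017108e-02] [[ 0.6  0. ]
 [-0.6 -0. ]]
cr [ 4.96877803e+02 -3.44963631e+02 -9.67381204e-02] [[ 0.8 -0.6]
 [ 0.2 -0.4]
 [ 0.5  0.1]
 [ 0.3 -0.6]
 [ 0.  -1. ]
 [-0.2 -0.6]]
cr [ 4.95793971e+02 -3.43137899e+02 -9.04186254e-02] [[ 0.2 -0.2]
 [-0.2 -0.2]
 [ 0.   0.5]]
cr [ 499.05789131 -346.94679811  -18.9486844 ] [[ 0.3  0.1]
 [-0.  -0.2]
 [-0.2  0.1]]
pad [4.76120491e+02 2.93511607e+02 4.55688430e-01] [[-1.1 -0.2]
 [ 0.4 -0.9]
 [ 1.   0.2]
 [-0.4  0.8]]
```

Fits agree with the given sizes to within about 1 px. Poses (mm, rad): module (573,-26,0.285), column (592,-18.5,-0.036), cradle (497,-345,-0.097), pad (476,293.5). Moving above the column.

Request:
{"name": "play_rows", "arguments": {
  "increments": [
    [1.9, 2.9, 0, 0.06, 0],
    [1.9, 2.9, 0, 0.06, 0],
    [1.9, 2.9, 0, 0.06, 0],
    [1.9, 2.9, 0, 0.06, 0],
    [1.9, 2.9, 0, 0.06, 0]
  ]
}}

```text
time: 0.6
ee_pos: [303.7, -442.9, 231.0]
eef_rot: [-2.981, -0.991, 0.0]
ft_force: [0.4, 0.7, -0.0]
grip_width: 1.004
```

Request:
{"name": "play_rows", "arguments": {
  "increments": [
    [1.9, 2.9, 0, 0.06, 0],
    [1.9, 2.9, 0, 0.06, 0],
    [1.9, 2.9, 0, 0.06, 0],
    [1.9, 2.9, 0, 0.06, 0],
    [1.9, 2.9, 0, 0.06, 0]
  ]
}}

```text
time: 1.1
ee_pos: [398.7, -297.9, 231.1]
eef_rot: [-2.799, -1.426, 0.0]
ft_force: [0.6, -0.7, -0.6]
grip_width: 1.002
```

Request:
{"name": "play_rows", "arguments": {
  "increments": [
    [1.9, 2.9, 0, 0.06, 0],
    [1.9, 2.9, 0, 0.06, 0],
    [1.9, 2.9, 0, 0.06, 0],
    [1.9, 2.9, 0, 0.06, 0],
    [1.9, 2.9, 0, 0.06, 0]
  ]
}}

```text
time: 1.6
ee_pos: [493.7, -152.9, 231.1]
eef_rot: [-2.555, -1.828, 0.0]
ft_force: [0.6, 0.2, -0.3]
grip_width: 0.997
```

Request:
{"name": "play_rows", "arguments": {
  "increments": [
    [1.9, 2.7, 0, 0.06, 0],
    [1.9, 2.7, 0, 0.06, 0],
    [1.9, 2.7, 0, 0.06, 0],
    [2.1, 2.6, 0, 0.055, 0],
    [0.5, 0.1, 0, 0, 0]
  ]
}}

```text
time: 2.1
ee_pos: [577.9, -43.6, 231.0]
eef_rot: [-2.321, -2.117, -0.001]
ft_force: [-0.0, -0.3, 0.0]
grip_width: 1.0
```

```bash
python3 - <<'E'
from h import *
s=arm.state(); r=s["eef_rot"]; print(s["ee_pos"],2*np.arctan2(r[1],r[0])-np.pi/2, s["joints"])
crop(arm.get_image("top"),220,160,100,95,6,"pics/t1.png"); crop(arm.get_image("scene"),175,110,120,120,5,"pics/s1.png")
print(proj("top",s["ee_pos"]),proj("scene",s["ee_pos"]))
E
```

```text
[577.85619639 -43.57533693 230.95476985] -6.375154058639312 [-7.83742841e-02  2.82893773e-01  1.73358284e+00  9.74021573e-04
  1.12476831e+00  1.31744413e-02]
[[275.73603701 201.26963502]] [[235.50473957 174.94478519]]
```

View pics/s1.png

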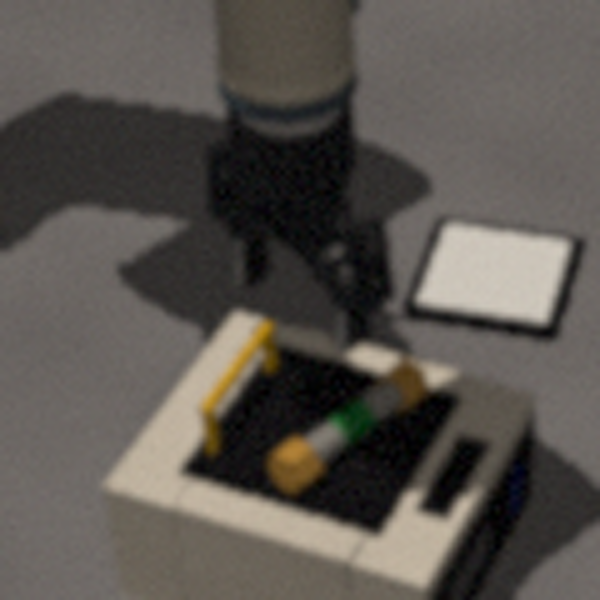

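Request:
{"name": "play_rows", "arguments": {
  "increments": [
    [0.7, 1.2, 0, 0.03, 0],
    [0.7, 1.3, -2, 0.026, 0],
    [0, 0, -2.5, 0, 0],
    [0, 0, -2.0, 0, 0],
    [0, 0, 0, 0, 0]
  ]
}}

```text
time: 2.7
ee_pos: [588.1, -21.5, 163.7]
eef_rot: [-2.263, -2.174, 0.006]
ft_force: [0.6, 0.3, -0.3]
grip_width: 0.995
```

```bash
python3 - <<'E'
from h import *
s=arm.state(); print(s["ee_pos"])
crop(arm.get_image("top"),220,140,100,95,6,"pics/t2.png"); crop(arm.get_image("scene"),175,110,120,120,5,"pics/s2.png")
print(proj("top",s["ee_pos"]),proj("scene",s["ee_pos"]))
E
```

```text
[588.08071683 -21.48612905 163.68330409]
[[267.7432998  200.75014969]] [[243.05388964 187.95925517]]
```

View pics/s2.png

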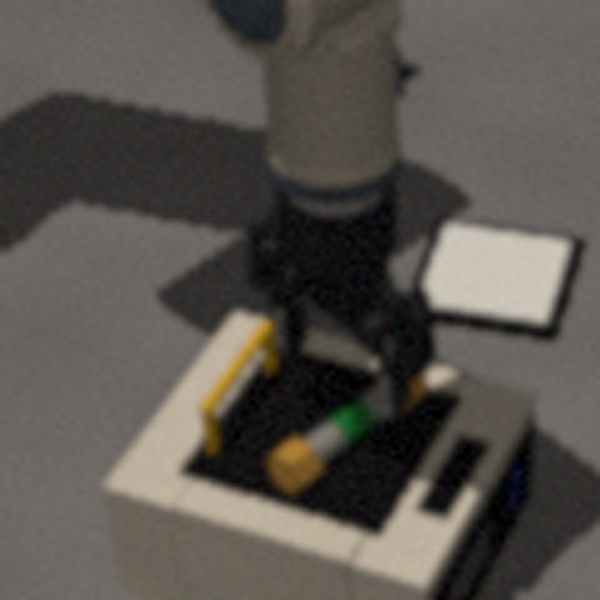

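View pics/t2.png

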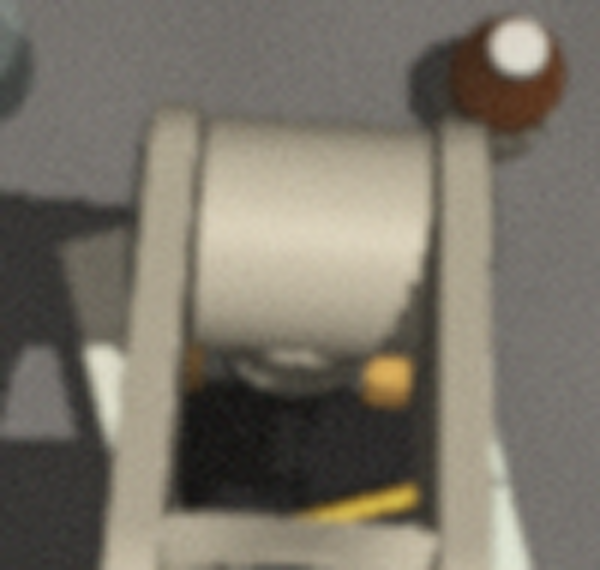

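The gripper straddles the column, between bar and hinge, with the bar clear. I'll correct the small xy remainder and descend.

Request:
{"name": "play_rows", "arguments": {
  "increments": [
    [0.35, 0.3, -1, 0, 0],
    [0, 0, -1.3, 0, 0],
    [0, 0, -1.0, 0, 0],
    [0, 0, -0.6, 0, 0],
    [0, 0, 0, 0, 0]
  ]
}}

```text
time: 3.3
ee_pos: [593.0, -18.3, 126.0]
eef_rot: [-2.264, -2.176, 0.002]
ft_force: [-0.1, 1.6, 0.6]
grip_width: 1.001
```

Request:
{"name": "play_rows", "arguments": {
  "increments": [
    [0, 0, 0, 0, 0.6],
    [0, 0, 0, 0, 1],
    [0, 0, 0, 0, 1],
    [0, 0, 0, 0, 1],
    [0, 0, 0, 0, 1]
  ]
}}

```text
time: 3.8
ee_pos: [593.9, -18.3, 127.8]
eef_rot: [2.265, 2.176, 0.0]
ft_force: [-1.4, -0.1, 3.0]
grip_width: 0.221
```

Request:
{"name": "play_rows", "arguments": {
  "increments": [
    [0, 0, 0, 0, 1],
    [0, 0, 0, 0, 1],
    [0, 0, 0, 0, 1],
    [0, 0, 0, 0, 1],
    [0, 0, 0, 0, 1]
  ]
}}

```text
time: 4.3
ee_pos: [593.9, -18.3, 127.8]
eef_rot: [2.265, 2.176, 0.0]
ft_force: [-1.6, 1.1, 6.3]
grip_width: 0.219
```

Request:
{"name": "play_rows", "arguments": {
  "increments": [
    [0, 0, 0.5, 0, 1],
    [0, 0, 1, 0, 1],
    [0, 0, 1.5, 0, 1],
    [0, 0, 2, 0, 1],
    [0, 0, 0, 0, 1]
  ]
}}

```text
time: 4.8
ee_pos: [595.9, -18.3, 180.8]
eef_rot: [2.263, 2.174, 0.006]
ft_force: [1.0, -0.6, -2.5]
grip_width: 0.215
```

```bash
python3 - <<'E'
from h import *
s=arm.state(); print(s["ee_pos"],s["ft_force"],s["grip_width"],s["moment"])
crop(arm.get_image("top"),220,140,100,95,6,"pics/t3.png"); crop(arm.get_image("scene"),175,110,120,120,5,"pics/s3.png")
E
```

```text
[595.88302203 -18.32832079 180.79353024] [ 0.96099056 -0.5501126  -2.53853362] 0.2152219615770076 [-0.02844108  0.03961098  0.00937547]
```

View pics/s3.png

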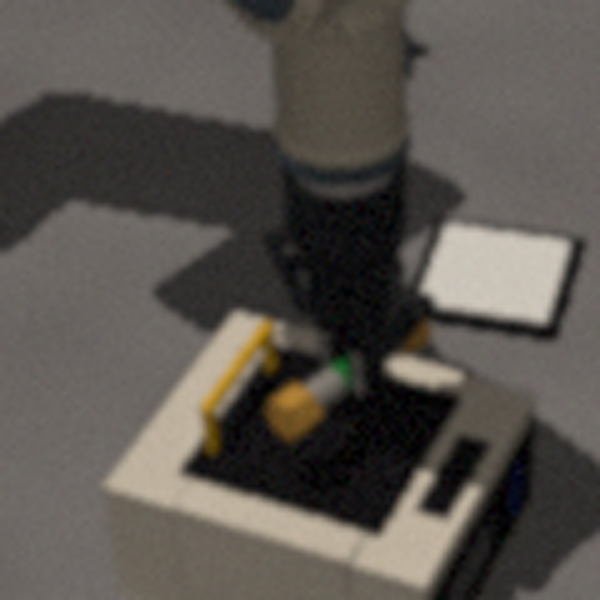

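View pics/t3.png

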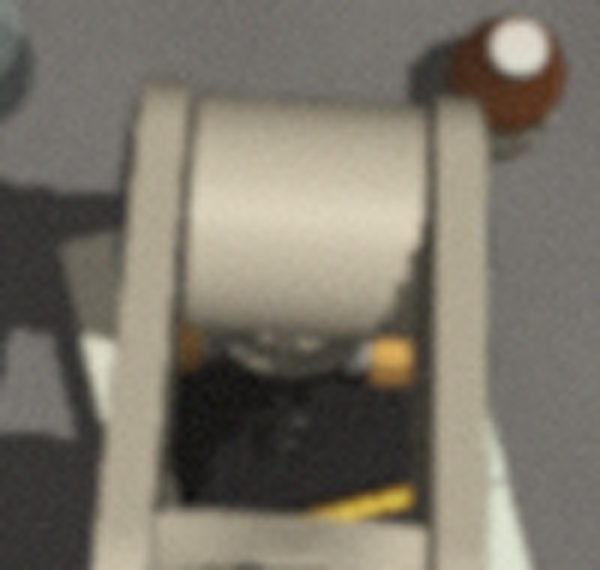

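Column is held level (about 2.5 N extra weight). Carrying it to the cradle.

Request:
{"name": "play_rows", "arguments": {
  "increments": [
    [-0.5, -1.5, 0.5, 0, 1],
    [-0.8, -2.7, 0, 0, 1],
    [-0.8, -2.7, 0, 0, 1],
    [-0.8, -2.7, 0, 0, 1],
    [-0.8, -2.7, 0, -0.01, 1]
  ]
}}

```text
time: 5.4
ee_pos: [555.4, -142.9, 181.6]
eef_rot: [-2.275, -2.164, 0.002]
ft_force: [0.9, -0.5, -2.6]
grip_width: 0.217
```

Request:
{"name": "play_rows", "arguments": {
  "increments": [
    [-0.8, -2.7, 0, -0.01, 1],
    [-0.8, -2.7, 0, -0.01, 1],
    [-0.8, -2.7, 0, -0.01, 1],
    [-0.8, -2.7, 0, -0.01, 1],
    [-0.8, -2.7, 0, -0.01, 1]
  ]
}}

```text
time: 5.9
ee_pos: [515.3, -277.8, 181.6]
eef_rot: [-2.329, -2.106, 0.001]
ft_force: [0.2, 0.1, -1.8]
grip_width: 0.217
```

Request:
{"name": "play_rows", "arguments": {
  "increments": [
    [-0.8, -2.7, 0, 0, 1],
    [-0.8, -2.7, 0, 0, 1],
    [-0.5, -1.5, 0, 0, 1],
    [0, 0, 0, 0, 1],
    [0, 0, 0, 0, 1]
  ]
}}

```text
time: 6.4
ee_pos: [495.3, -344.9, 181.8]
eef_rot: [-2.33, -2.106, -0.0]
ft_force: [0.5, -0.1, -2.5]
grip_width: 0.219
```

Request:
{"name": "play_rows", "arguments": {
  "increments": [
    [0.1, 0, -2, 0, 1],
    [0, 0, -2.5, 0, 1],
    [0, 0, -2, 0, 1],
    [0, 0, -1, 0, 1],
    [0, 0, 0, 0, 1]
  ]
}}

```text
time: 6.9
ee_pos: [496.3, -343.8, 105.9]
eef_rot: [-2.327, -2.107, 0.001]
ft_force: [-0.2, -0.3, -2.1]
grip_width: 0.218
```

```bash
python3 - <<'E'
from h import *
s=arm.state(); print(s["ee_pos"],s["ft_force"],s["grip_width"])
crop(arm.get_image("top"),320,180,90,90,6,"pics/t4.png"); crop(arm.get_image("scene"),110,190,100,100,6,"pics/s4.png")
E
```

```text
[ 496.28262936 -343.82045882  105.93770583] [-0.16256062 -0.33831615 -2.11183414] 0.21753388331166237
```

View pics/s4.png

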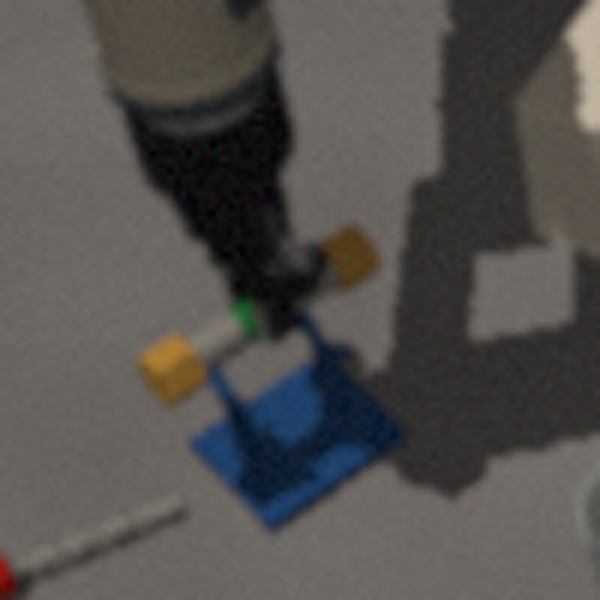

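View pics/t4.png

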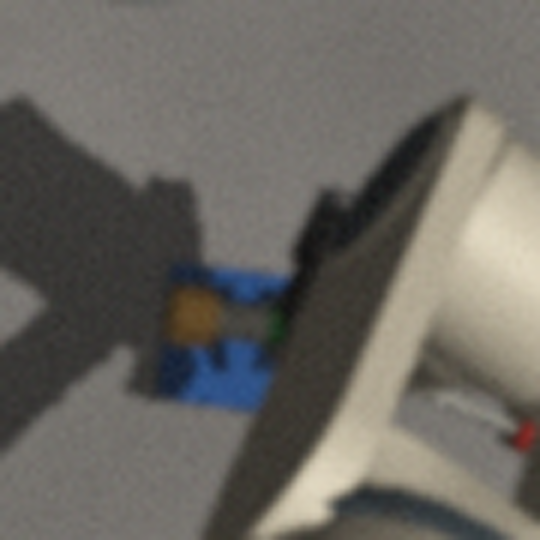

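```bash
python3 - <<'E'
from h import *
o=(110,190)
P=np.array([[0,-54,0],[0,54,0]])
obs=[("scene",P,un([(172,370),(350,257)],6,o)),("top",P[1:],un([(193,315)],6,(320,180)))]
print(fit(obs,[496,-344,-.1,113]))
E
```

```text
(array([ 4.96053280e+02, -3.45719938e+02, -1.14684414e-01,  1.13730628e+02]), array([[ 0.1, -0.1],
       [-0.2,  0.1],
       [-0.1, -0.1]]))
```

Measured column (496,-346,113.7) against the cradle seat (497,-345): aligned to about 1 mm. Lowering.

Request:
{"name": "play_rows", "arguments": {
  "increments": [
    [0, 0, -1.5, 0, 1],
    [0, 0, -1.2, 0, 1],
    [0, 0, -0.6, 0, 1],
    [0, 0, -0.3, 0, 1],
    [0, 0, 0, 0, 1]
  ]
}}

```text
time: 7.5
ee_pos: [496.5, -345.1, 70.7]
eef_rot: [-2.329, -2.107, 0.0]
ft_force: [0.3, -0.6, -1.9]
grip_width: 0.218
```

Request:
{"name": "play_rows", "arguments": {
  "increments": [
    [0, 0, -0.1, 0, 1],
    [0, 0, -0.1, 0, 1],
    [0, 0, -0.1, 0, 1],
    [0, 0, 0, 0, 1]
  ]
}}

```text
time: 7.9
ee_pos: [496.9, -345.3, 68.4]
eef_rot: [2.33, 2.107, 0.0]
ft_force: [0.5, 0.0, -3.1]
grip_width: 0.217
```

Request:
{"name": "play_rows", "arguments": {
  "increments": [
    [0, 0, -0.1, 0, 1],
    [0, 0, -0.1, 0, 1],
    [0, 0, 0, 0, 1]
  ]
}}

```text
time: 8.2
ee_pos: [496.6, -345.4, 67.6]
eef_rot: [-2.33, -2.108, 0.001]
ft_force: [-4.9, 3.0, 12.6]
grip_width: 0.216
```

Request:
{"name": "play_rows", "arguments": {
  "increments": [
    [0, 0, -0.1, 0, 1],
    [0, 0, 0, 0, 1]
  ]
}}

```text
time: 8.4
ee_pos: [496.6, -345.4, 67.5]
eef_rot: [2.329, 2.108, -0.0]
ft_force: [-8.7, 4.3, 21.5]
grip_width: 0.221
```

Contact with the V-notches at the expected height. Releasing.

Request:
{"name": "play_rows", "arguments": {
  "increments": [
    [0, 0, 0.15, 0, 1],
    [0, 0, 0, 0, 0.7],
    [0, 0, 0, 0, 0.3],
    [0, 0, 0, 0, 0],
    [0, 0, 0, 0, 0]
  ]
}}

```text
time: 8.9
ee_pos: [496.9, -345.3, 66.6]
eef_rot: [2.33, 2.108, 0.0]
ft_force: [-0.4, 0.1, 1.2]
grip_width: 0.797
```

Request:
{"name": "play_rows", "arguments": {
  "increments": [
    [0, 0, 0, 0, 0],
    [0, 0, 0, 0, 0],
    [0, 0, 1, 0, 0],
    [0, 0, 2, 0, 0],
    [0, 0, 2.5, 0, 0]
  ]
}}

```text
time: 9.4
ee_pos: [496.3, -344.9, 122.2]
eef_rot: [-2.328, -2.107, 0.001]
ft_force: [-0.3, 0.5, 1.2]
grip_width: 1.003
```

Request:
{"name": "play_rows", "arguments": {
  "increments": [
    [0, 0, 3, 0, 0],
    [0, 0, 3, 0, 0],
    [0, 0, 3, 0.1, 0],
    [0, 2.5, 0, 0.1, 0],
    [0, 3, 0, 0.1, 0]
  ]
}}

```text
time: 9.9
ee_pos: [497.4, -290.8, 213.9]
eef_rot: [1.983, 2.432, 0.001]
ft_force: [0.6, -0.2, -0.1]
grip_width: 1.001
```

```bash
python3 - <<'E'
from h import *
s=arm.state(); print(s["ee_pos"],s["ft_force"],s["grip_width"])
crop(arm.get_image("top"),320,180,90,90,6,"pics/t5.png"); crop(arm.get_image("scene"),110,190,100,100,6,"pics/s5.png")
E
```

```text
[ 497.41889225 -290.81222966  213.86966685] [ 0.62369995 -0.19808868 -0.12836672] 1.0011802973654405
```

View pics/s5.png

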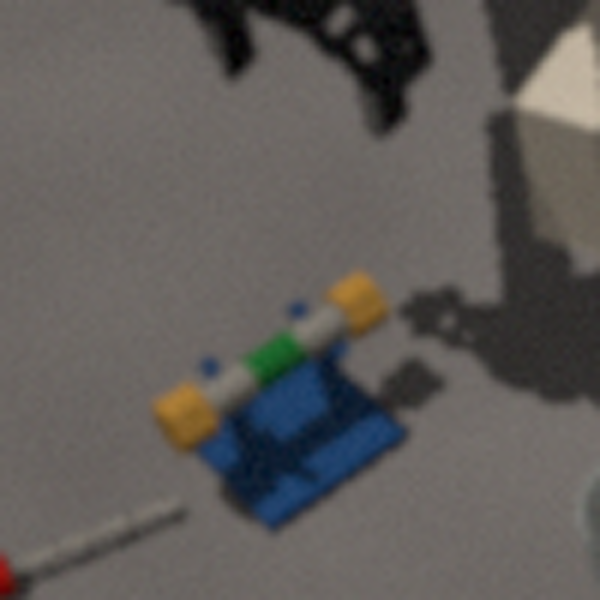

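View pics/t5.png

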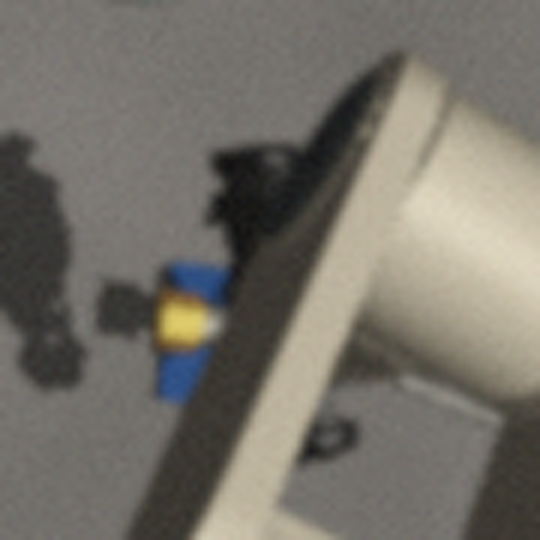

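Column lies in both notches between the nuts, gripper free. Now to the bar at about (512,-44,159.5), jaws along the module's x (0.285 rad).

Request:
{"name": "play_rows", "arguments": {
  "increments": [
    [0.2, 3.0, 0, 0.02, 0],
    [0.2, 3.5, 0, 0.02, 0],
    [0.2, 3.5, 0, 0.02, 0],
    [0.2, 3.5, 0, 0.02, 0],
    [0.2, 3.5, 0, 0.003, 0]
  ]
}}

```text
time: 10.5
ee_pos: [507.0, -119.5, 212.4]
eef_rot: [1.887, 2.511, 0.0]
ft_force: [0.2, -0.3, 0.3]
grip_width: 1.0
```

Request:
{"name": "play_rows", "arguments": {
  "increments": [
    [0.2, 3.5, 0, 0, 0],
    [0.2, 3.0, 0, 0, 0],
    [0.1, 1.2, 0, 0, 0],
    [0, 0, -1, 0, 0],
    [0, 0, 0, 0, 0]
  ]
}}

```text
time: 11.0
ee_pos: [511.1, -44.0, 200.6]
eef_rot: [-1.885, -2.512, 0.002]
ft_force: [-0.2, -0.1, 0.6]
grip_width: 0.998
```

```bash
python3 - <<'E'
from h import *
s=arm.state(); r=s["eef_rot"]; print(s["ee_pos"],s["time"],(2*np.arctan2(r[1],r[0])-np.pi/2+np.pi/2)%np.pi-np.pi/2)
crop(arm.get_image("scene"),175,110,120,120,5,"pics/s6.png")
E
```

```text
[511.14565672 -44.00658998 200.55719345] 11.0 0.2830437205847778
```

View pics/s6.png

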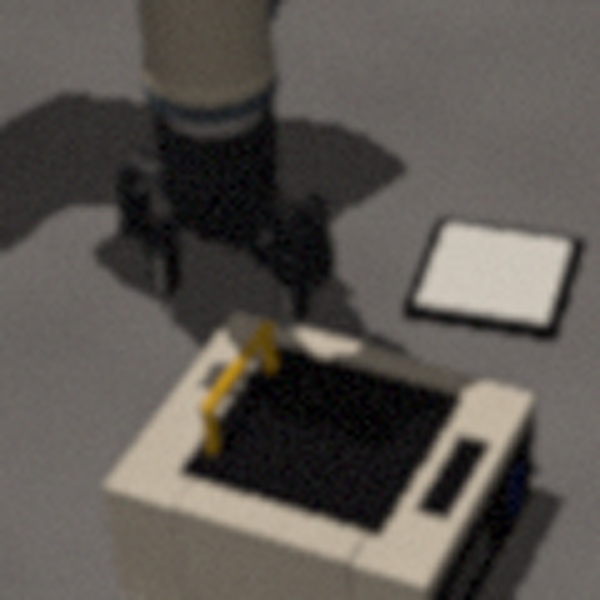

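Request:
{"name": "play_rows", "arguments": {
  "increments": [
    [0.1, 0, -2, 0, 0],
    [0, 0, -2, 0, 0],
    [0, 0, -1.3, 0, 0],
    [0, 0, -0.5, 0, 0],
    [0, 0, 0, 0, 0.3]
  ]
}}

```text
time: 11.55
ee_pos: [512.5, -43.8, 143.3]
eef_rot: [-1.886, -2.511, 0.001]
ft_force: [-0.2, -0.4, 0.9]
grip_width: 0.855
```

Request:
{"name": "play_rows", "arguments": {
  "increments": [
    [0, 0, 0, 0, 0.6],
    [0, 0, 0, 0, 1],
    [0, 0, 0, 0, 1],
    [0, 0, 0, 0, 1],
    [0, 0, 0, 0, 1]
  ]
}}

```text
time: 12.05
ee_pos: [511.5, -43.6, 144.2]
eef_rot: [-1.884, -2.512, 0.003]
ft_force: [-6.9, -2.4, 9.0]
grip_width: 0.091
```

Request:
{"name": "play_rows", "arguments": {
  "increments": [
    [0, 0, 0, 0, 1],
    [0, 0, 0, 0, 1],
    [0, 0, 0, 0, 1]
  ]
}}

```text
time: 12.35
ee_pos: [511.5, -43.6, 144.2]
eef_rot: [-1.884, -2.512, 0.003]
ft_force: [-7.1, -1.9, 9.1]
grip_width: 0.094
```

```bash
python3 - <<'E'
from h import *
s=arm.state(); r=s["eef_rot"]; print(s["ee_pos"],s["time"],s["ft_force"],s["moment"],s["grip_width"])
crop(arm.get_image("scene"),175,110,120,120,5,"pics/s7.png")
E
```

```text
[511.50690806 -43.63368417 144.23191124] 12.35 [-7.14317948 -1.92842766  9.0981289 ] [-0.49922915  1.16110344  0.02757799] 0.09386581491302924
```

View pics/s7.png

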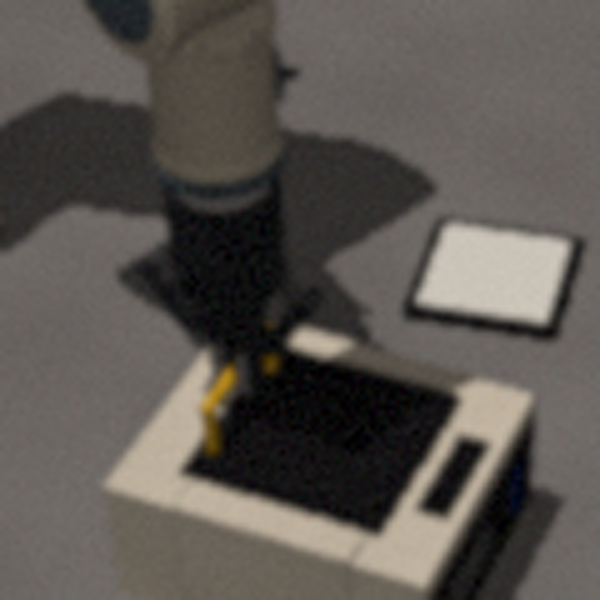

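Bar is gripped between its posts (opening matches about 10 mm). Working out the arc increments.

```bash
python3 - <<'E'
from h import *
th=np.arange(0,1.71,0.085); th=np.r_[th]
b=np.c_[-138*np.cos(th)+44*np.sin(th),44*np.cos(th)+138*np.sin(th)]
d=b-b[0]; X=np.c_[d[:,0]*.9594,d[:,0]*.2814,d[:,1]]
for t,x,i in zip(th,X,np.diff(X,axis=0,prepend=X[:1])/10): print(round(t,3),x.round(1),i.round(2))
E
```

```text
0.0 [0. 0. 0.] [0. 0. 0.]
0.085 [ 4.1  1.2 11.6] [0.41 0.12 1.16]
0.17 [ 9.1  2.7 22.7] [0.5  0.15 1.12]
0.255 [14.9  4.4 33.4] [0.59 0.17 1.07]
0.34 [21.7  6.4 43.5] [0.67 0.2  1.01]
0.425 [29.2  8.6 53. ] [0.75 0.22 0.95]
0.51 [37.5 11.  61.8] [0.83 0.24 0.88]
0.595 [46.4 13.6 69.8] [0.9  0.26 0.8 ]
0.68 [56.  16.4 77. ] [0.96 0.28 0.72]
0.765 [66.1 19.4 83.3] [1.01 0.3  0.63]
0.85 [76.7 22.5 88.7] [1.06 0.31 0.54]
0.935 [87.7 25.7 93.2] [1.1  0.32 0.44]
1.02 [99.1 29.1 96.6] [1.13 0.33 0.35]
1.105 [110.6  32.5  99.1] [1.16 0.34 0.24]
1.19 [122.4  35.9 100.5] [1.17 0.34 0.14]
1.275 [134.2  39.4 100.8] [1.18 0.35 0.04]
1.36 [146.   42.8 100.2] [ 1.18  0.35 -0.07]
1.445 [157.7  46.2  98.4] [ 1.17  0.34 -0.17]
1.53 [169.2  49.6  95.7] [ 1.15  0.34 -0.28]
1.615 [180.4  52.9  91.9] [ 1.12  0.33 -0.38]
1.7 [191.3  56.1  87.2] [ 1.09  0.32 -0.47]
```

Request:
{"name": "play_rows", "arguments": {
  "increments": [
    [0.2, 0.06, 0.6, 0, 1],
    [0.2, 0.06, 0.6, 0, 1],
    [0.5, 0.15, 1.1, 0, 1],
    [0, 0, 0, 0, 1]
  ]
}}

```text
time: 12.8
ee_pos: [520.5, -40.9, 167.6]
eef_rot: [-1.884, -2.511, 0.004]
ft_force: [-7.1, -4.7, 3.1]
grip_width: 0.092
```

Request:
{"name": "play_rows", "arguments": {
  "increments": [
    [0.6, 0.17, 1.0, 0, 1],
    [0.67, 0.2, 1.0, 0, 1],
    [0.75, 0.22, 0.95, 0, 1],
    [0.8, 0.24, 0.9, 0, 1],
    [0, 0, 0, 0, 1]
  ]
}}

```text
time: 13.3
ee_pos: [547.9, -32.9, 206.9]
eef_rot: [-1.883, -2.51, 0.007]
ft_force: [-17.1, -5.6, 17.9]
grip_width: 0.093
```

Request:
{"name": "play_rows", "arguments": {
  "increments": [
    [0.8, 0.24, 0.9, 0, 1],
    [0.88, 0.26, 0.8, 0, 1],
    [1.0, 0.3, 0.65, 0, 1],
    [1.0, 0.3, 0.6, 0, 1],
    [0, 0, 0, 0, 1]
  ]
}}

```text
time: 13.8
ee_pos: [587.8, -21.1, 236.6]
eef_rot: [1.885, 2.512, 0.001]
ft_force: [-4.6, -1.4, 10.5]
grip_width: 0.086
```

Request:
{"name": "play_rows", "arguments": {
  "increments": [
    [1.1, 0.32, 0.35, 0, 1],
    [1.13, 0.33, 0.25, 0, 1],
    [1.16, 0.34, 0.15, 0, 1],
    [1.17, 0.34, 0.1, 0, 1],
    [0, 0, 0, 0, 1]
  ]
}}

```text
time: 14.3
ee_pos: [635.5, -7.1, 246.8]
eef_rot: [1.883, 2.509, 0.007]
ft_force: [-0.8, 0.7, 16.3]
grip_width: 0.09
```

```bash
python3 - <<'E'
from h import *
s=arm.state(); r=s["eef_rot"]; print(s["ee_pos"],s["time"],s["ft_force"],s["grip_width"])
crop(arm.get_image("scene"),175,110,120,120,5,"pics/s8.png")
E
```

```text
[635.47751947  -7.09899977 246.75175104] 14.3 [-0.7792088   0.71094306 16.30506383] 0.09008972977794577
```

View pics/s8.png

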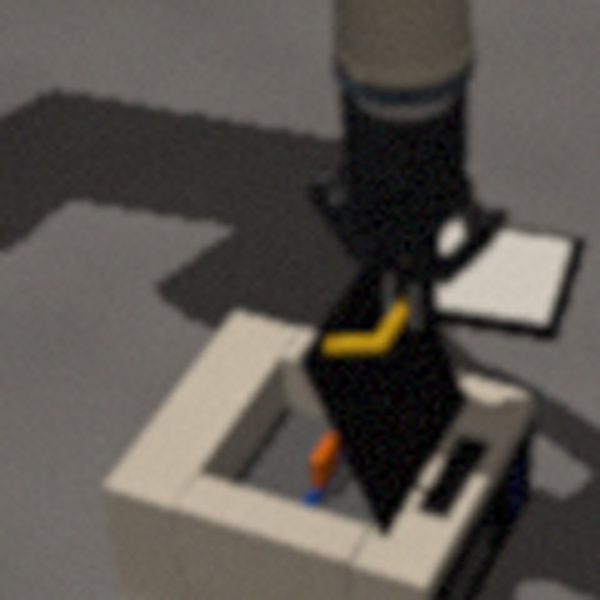

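The flap is following (about 1.2 rad), and the orange tab is visible in the well. Continuing.

Request:
{"name": "play_rows", "arguments": {
  "increments": [
    [1.18, 0.35, 0.06, 0, 1],
    [1.18, 0.35, -0.06, 0, 1],
    [1.17, 0.34, -0.15, 0, 1],
    [1.15, 0.34, -0.27, 0, 1],
    [0, 0, 0, 0, 1]
  ]
}}

```text
time: 14.85
ee_pos: [681.5, 6.6, 240.0]
eef_rot: [1.884, 2.511, 0.005]
ft_force: [3.8, 0.9, 4.6]
grip_width: 0.092
```

Request:
{"name": "play_rows", "arguments": {
  "increments": [
    [1.12, 0.33, -0.4, 0, 1],
    [1.0, 0.3, -0.4, 0, 1],
    [0, 0, 0, 0, 1]
  ]
}}

```text
time: 15.15
ee_pos: [702.1, 12.6, 231.5]
eef_rot: [1.884, 2.511, 0.003]
ft_force: [3.1, 1.0, 4.3]
grip_width: 0.084
```

```bash
python3 - <<'E'
from h import *
s=arm.state(); r=s["eef_rot"]; print(s["ee_pos"],s["time"],s["ft_force"],s["grip_width"])
crop(arm.get_image("scene"),175,110,120,120,5,"pics/s9.png")
E
```

```text
[702.06352216  12.61992722 231.51020298] 15.15 [3.06621631 1.04031438 4.32820163] 0.08412799519679207
```

View pics/s9.png

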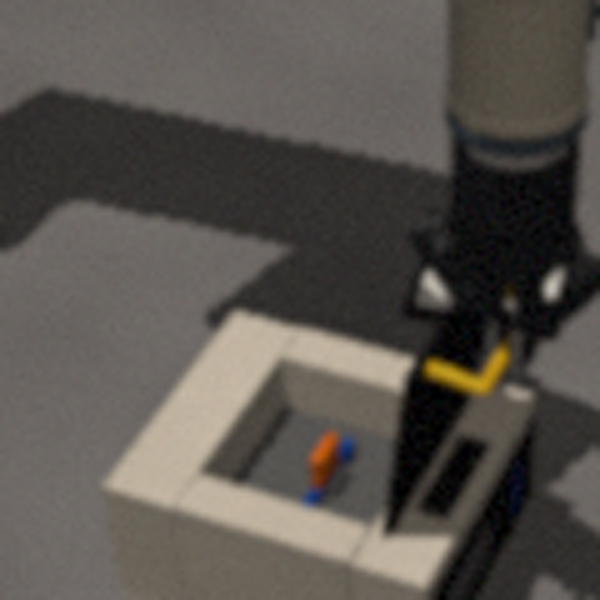

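Flap at about 1.69 rad. Opening only part way so the finger doesn't touch the flap, then straight up.

Request:
{"name": "play_rows", "arguments": {
  "increments": [
    [0, 0, 0, 0, 0.85],
    [0, 0, 0, 0, 0.72],
    [0, 0, 0, 0, 0.72],
    [0, 0, 0, 0, 0.72],
    [0, 0, 1, 0, 0.72]
  ]
}}

```text
time: 15.7
ee_pos: [699.3, 12.0, 239.8]
eef_rot: [-1.885, -2.51, 0.003]
ft_force: [-0.1, -0.1, -0.8]
grip_width: 0.28
```

Request:
{"name": "play_rows", "arguments": {
  "increments": [
    [0, 0, 2, 0, 0.72],
    [0, 0, 3, 0, 0.72],
    [0, 0, 3, 0, 0.72],
    [0, 0, 1.5, 0, 0.72],
    [0, 0, 0, 0, 0.72]
  ]
}}

```text
time: 16.2
ee_pos: [701.5, 12.1, 339.1]
eef_rot: [1.884, 2.51, 0.004]
ft_force: [0.9, 0.3, 0.8]
grip_width: 0.283
```

```bash
python3 - <<'E'
from h import *
s=arm.state(); r=s["eef_rot"]; print(s["ee_pos"],s["time"],s["ft_force"],s["grip_width"],s["joints"])
crop(arm.get_image("scene"),175,110,120,120,5,"pics/s10.png")
E
```

```text
[701.46520033  12.12831168 339.11806971] 16.2 [0.93739269 0.26448641 0.7960588 ] 0.2825784629101611 [ 1.51597769e-02  3.99617836e-01  1.32913406e+00 -1.99024499e-05
  1.40818514e+00 -2.67784961e-01]
```

View pics/s10.png

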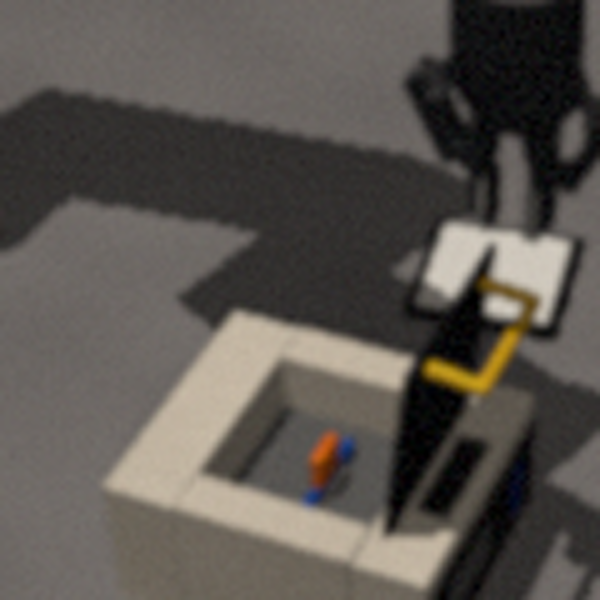

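```bash
python3 - <<'E'
from h import *
print(proj("scene",[[572.7,-26,92],[572.7,-26,106]]), un([(325,460),(330,436)],5,(175,110)))
im=arm.get_image("scene").astype(int); m=(im[...,0]>im[...,2]+90)&(im[...,1]<im[...,0]*.6)
ys,xs=np.nonzero(m); k=(xs>225)&(xs<260)&(ys>185)&(ys<220); print(xs[k].mean(),ys[k].mean(),k.sum(),ys[k].min(),ys[k].max())
E
```

```text
[[239.60631957 201.78511481]
 [239.44615535 198.926566  ]] [[239.6 201.6]
 [240.6 196.8]]
239.04 200.6 25 197 205
```

Request:
{"name": "play_rows", "arguments": {
  "increments": [
    [-2.5, -0.75, 0, 0, 0.72],
    [-3.5, -1.05, 0, 0, 0.72],
    [-3.5, -1.05, 0, 0, 0.72],
    [-2.5, -0.75, 0, 0, 0.72],
    [-0.8, -0.2, 0, 0, 0.72]
  ]
}}

```text
time: 16.8
ee_pos: [569.5, -26.4, 334.4]
eef_rot: [-1.885, -2.51, 0.003]
ft_force: [0.6, 0.4, -0.6]
grip_width: 0.278
```

Request:
{"name": "play_rows", "arguments": {
  "increments": [
    [0, 0, -2, 0, 0.72],
    [0, 0, -3, 0, 0.72],
    [0, 0, -3, 0, 0.72],
    [0, 0, -3, 0, 0.72],
    [0, 0, -2, 0, 0.72]
  ]
}}

```text
time: 17.3
ee_pos: [571.3, -25.6, 202.5]
eef_rot: [-1.884, -2.51, 0.003]
ft_force: [-0.4, 0.4, -0.1]
grip_width: 0.279
```

Request:
{"name": "play_rows", "arguments": {
  "increments": [
    [0, 0, -2, 0, 0.72],
    [0, 0, -2, 0, 0.72],
    [0, 0, -1, 0, 0.72],
    [0, 0, 0, 0, 0.72]
  ]
}}

```text
time: 17.7
ee_pos: [571.3, -25.6, 153.9]
eef_rot: [-1.884, -2.51, 0.003]
ft_force: [0.2, 0.3, -0.9]
grip_width: 0.279
```

```bash
python3 - <<'E'
from h import *
s=arm.state(); r=s["eef_rot"]; print(s["ee_pos"],s["time"],s["ft_force"],s["grip_width"])
crop(arm.get_image("scene"),175,110,120,120,5,"pics/s11.png")
crop(arm.get_image("top"),210,140,110,110,5,"pics/t11.png")
E
```

```text
[571.34166377 -25.63838332 153.88817682] 17.7 [ 0.16703776  0.34655987 -0.89857354] 0.27906374924195027
```

View pics/s11.png

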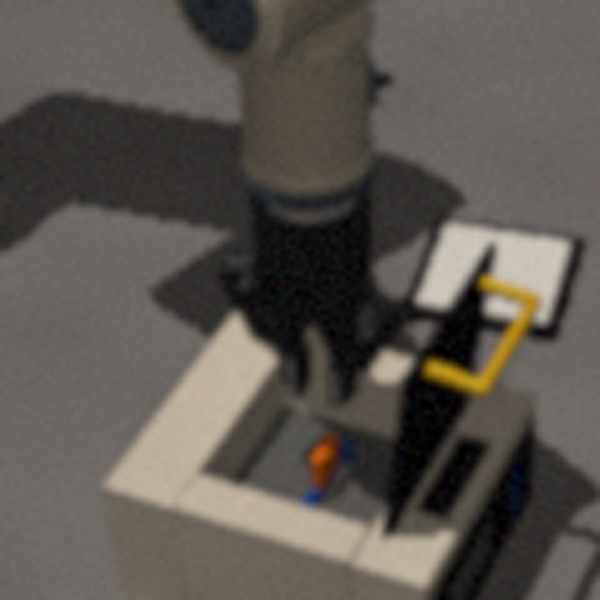

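View pics/t11.png

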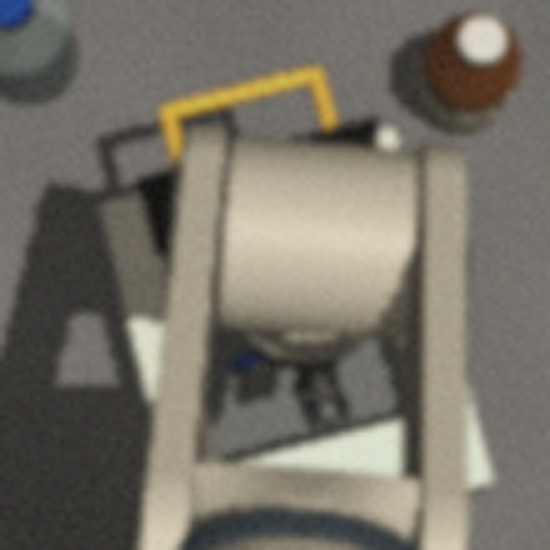

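Gripper is centred over the tab, and the flap clear of the wrist. Descending with checks on force.

Request:
{"name": "play_rows", "arguments": {
  "increments": [
    [0.1, 0, -1, 0, 0.72],
    [0, 0, -1.5, 0, 0.72],
    [0, 0, -1, 0, 0.72],
    [0, 0, -0.5, 0, 0.72],
    [0, 0, 0, 0, 0.72]
  ]
}}

```text
time: 18.3
ee_pos: [573.1, -25.9, 115.5]
eef_rot: [-1.885, -2.512, 0.001]
ft_force: [-0.5, 0.4, -0.3]
grip_width: 0.278
```

```bash
python3 - <<'E'
from h import *
s=arm.state(); r=s["eef_rot"]; print(s["ee_pos"],s["time"],s["ft_force"],s["grip_width"])
crop(arm.get_image("scene"),200,150,80,80,8,"pics/s12.png")
E
```

```text
[573.0616624  -25.85824976 115.49057461] 18.3 [-0.47889564  0.40789419 -0.28780898] 0.2782366601104553
```

View pics/s12.png

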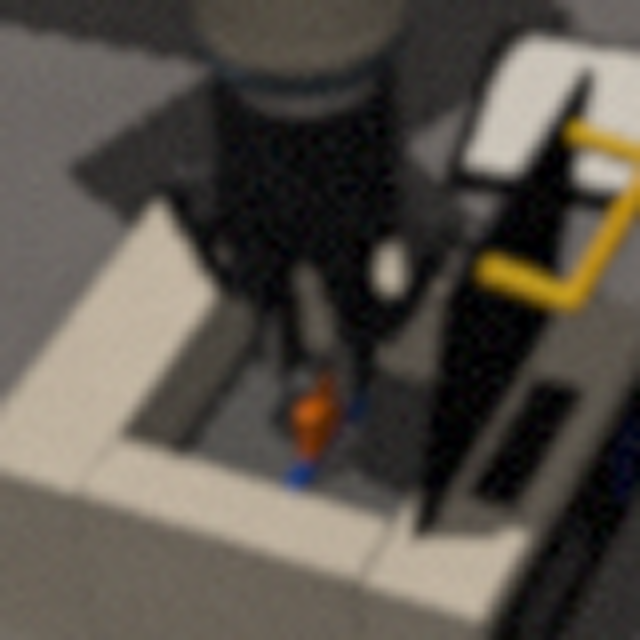

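Tips straddle the tab. Going down the last 35 mm.

Request:
{"name": "play_rows", "arguments": {
  "increments": [
    [0, 0, -1, 0, 0.72],
    [0, 0, -1, 0, 0.72],
    [0, 0, -0.9, 0, 0.72],
    [0, 0, -0.5, 0, 0.72],
    [0, 0, 0, 0, 0.72]
  ]
}}

```text
time: 18.85
ee_pos: [572.7, -25.8, 81.0]
eef_rot: [-1.885, -2.511, 0.002]
ft_force: [-0.7, -0.2, 0.6]
grip_width: 0.282
```

Request:
{"name": "play_rows", "arguments": {
  "increments": [
    [0, 0, 0, 0, 1],
    [0, 0, 0, 0, 1],
    [0, 0, 0, 0, 1],
    [0, 0, 0, 0, 1],
    [0, 0, 0, 0, 1]
  ]
}}

```text
time: 19.35
ee_pos: [573.4, -25.9, 82.2]
eef_rot: [1.886, 2.512, 0.0]
ft_force: [-0.3, 0.6, -1.1]
grip_width: 0.092
```

Gripped (opening fits the 9 mm tab) with no side force. Drawing straight up.

Request:
{"name": "play_rows", "arguments": {
  "increments": [
    [0, 0, 0.5, 0, 1],
    [0, 0, 1, 0, 1],
    [0, 0, 1, 0, 1],
    [0, 0, 1, 0, 1],
    [0, 0, 0, 0, 1]
  ]
}}

```text
time: 19.85
ee_pos: [574.6, -25.9, 119.1]
eef_rot: [1.884, 2.511, 0.003]
ft_force: [0.1, -0.0, -2.0]
grip_width: 0.088
```

```bash
python3 - <<'E'
from h import *
s=arm.state(); r=s["eef_rot"]; print(s["ee_pos"],s["time"],s["ft_force"],s["moment"],s["grip_width"])
crop(arm.get_image("scene"),190,130,100,100,6,"pics/s13.png")
E
```

```text
[574.55948176 -25.94252838 119.1395058 ] 19.85 [ 0.14978081 -0.01733018 -1.96932851] [ 0.01358269 -0.00243155  0.00922871] 0.08783132996056223
```

View pics/s13.png

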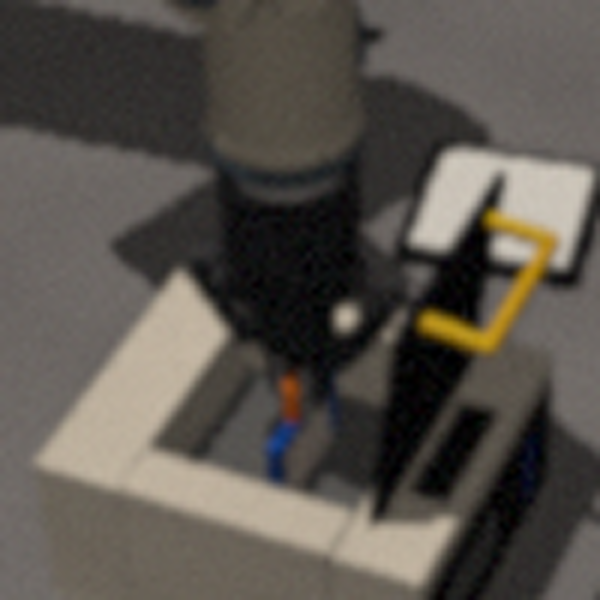

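Request:
{"name": "play_rows", "arguments": {
  "increments": [
    [-0.1, 0, 1.5, 0, 1],
    [-0.05, 0, 2, 0, 1],
    [0, 0, 2, 0, 1],
    [0, 0, 2, 0, 1],
    [0, 0, 0, 0, 1]
  ]
}}

```text
time: 20.4
ee_pos: [573.6, -25.9, 195.2]
eef_rot: [1.884, 2.509, 0.004]
ft_force: [0.6, 0.1, -1.0]
grip_width: 0.094
```

Request:
{"name": "play_rows", "arguments": {
  "increments": [
    [-0.1, 0, 2, 0, 1],
    [0, 0, 2.5, 0, 1],
    [0, 0, 1.5, 0, 1],
    [0, 0, 0, 0, 1]
  ]
}}

```text
time: 20.8
ee_pos: [571.8, -25.9, 253.5]
eef_rot: [1.885, 2.511, 0.003]
ft_force: [0.3, -1.1, -0.5]
grip_width: 0.092
```

```bash
python3 - <<'E'
from h import *
s=arm.state(); r=s["eef_rot"]; print(s["ee_pos"],s["time"],s["ft_force"],s["grip_width"])
crop(arm.get_image("scene"),190,110,110,110,5,"pics/s14.png")
E
```

```text
[571.78252463 -25.90202652 253.47780942] 20.8 [ 0.34146678 -1.12625704 -0.48221685] 0.09156944095027897
```

View pics/s14.png

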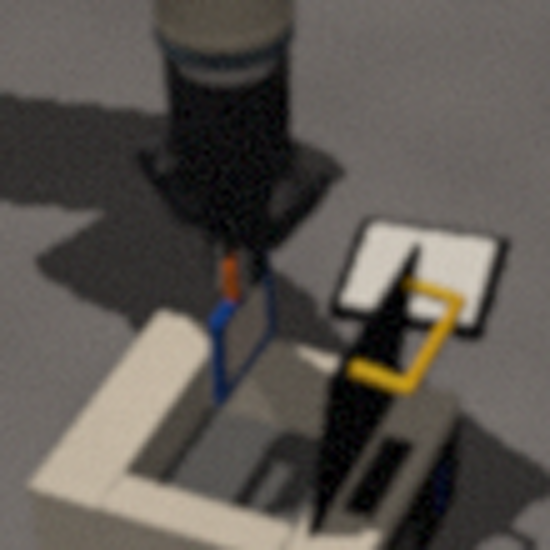

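Plate is out and hangs upright with its lower edge at about 180 mm. Carrying it to the pad.

Request:
{"name": "play_rows", "arguments": {
  "increments": [
    [-0.5, 1.5, 0, 0, 1],
    [-0.8, 2.5, 0, 0, 1],
    [-0.8, 2.7, 0, 0, 1],
    [-0.8, 2.7, 0, 0, 1],
    [-0.8, 2.7, 0, 0, 1]
  ]
}}

```text
time: 21.35
ee_pos: [532.2, 96.7, 250.4]
eef_rot: [-1.885, -2.511, 0.003]
ft_force: [0.4, 0.3, -1.2]
grip_width: 0.088
```

Request:
{"name": "play_rows", "arguments": {
  "increments": [
    [-0.8, 2.7, 0, 0, 1],
    [-0.8, 2.7, 0, 0, 1],
    [-0.8, 2.7, 0, 0, 1],
    [-0.8, 2.7, 0, 0, 1],
    [-0.8, 2.7, 0, 0, 1]
  ]
}}

```text
time: 21.85
ee_pos: [492.0, 231.5, 250.4]
eef_rot: [-1.885, -2.511, 0.003]
ft_force: [0.3, 0.1, -1.8]
grip_width: 0.086
```

Request:
{"name": "play_rows", "arguments": {
  "increments": [
    [-0.8, 2.7, -1, 0, 1],
    [-0.6, 2.0, -1, 0, 1],
    [-0.2, 1.0, -1, 0, 1],
    [0, 0, -1, 0, 1],
    [0, 0, 0, 0, 1]
  ]
}}

```text
time: 22.35
ee_pos: [476.7, 286.1, 209.8]
eef_rot: [-1.885, -2.512, 0.006]
ft_force: [0.0, -0.4, -1.3]
grip_width: 0.093
```

Request:
{"name": "play_rows", "arguments": {
  "increments": [
    [0, 0.5, -1, 0, 1],
    [0, 0.25, -1, 0, 1],
    [0, 0, -0.8, 0, 1],
    [0, 0, 0, 0, 1],
    [0, 0, 0, 0, 1]
  ]
}}

```text
time: 22.85
ee_pos: [478.0, 294.4, 183.9]
eef_rot: [-1.886, -2.512, 0.001]
ft_force: [-0.4, -0.5, -1.8]
grip_width: 0.095
```

Request:
{"name": "play_rows", "arguments": {
  "increments": [
    [0, 0, 0, 0, 1],
    [0, 0, 0, 0, 1],
    [0, 0, 0, 0, 1]
  ]
}}

```text
time: 23.15
ee_pos: [478.1, 294.7, 184.5]
eef_rot: [1.886, 2.512, 0.001]
ft_force: [-0.3, -0.1, -1.6]
grip_width: 0.09
```

```bash
python3 - <<'E'
from h import *
s=arm.state(); r=s["eef_rot"]; print(s["ee_pos"],s["time"],s["ft_force"],s["grip_width"],s["joint_velocities"].round(4))
a=arm.get_image("scene");b=arm.get_image("top")
crop(a,0,0,512,384,1,"pics/s15f.png"); crop(a,215,80,100,100,6,"pics/s15.png"); crop(b,0,0,512,384,1,"pics/t15.png"); 
P=np.array([[476,293.5,12],[s["ee_pos"][0],s["ee_pos"][1],s["ee_pos"][2]-74]])
print((proj("scene",P)-[215,80])*6)
E
```

```text
[478.09557184 294.71181282 184.46676228] 23.15 [-0.34016251 -0.12070648 -1.57614196] 0.08950251586277592 [ 0.0034  0.0001  0.0007 -0.      0.0008 -0.0003]
[[351.09859423 502.2614546 ]
 [357.2762975  388.57433231]]
```

View pics/s15.png

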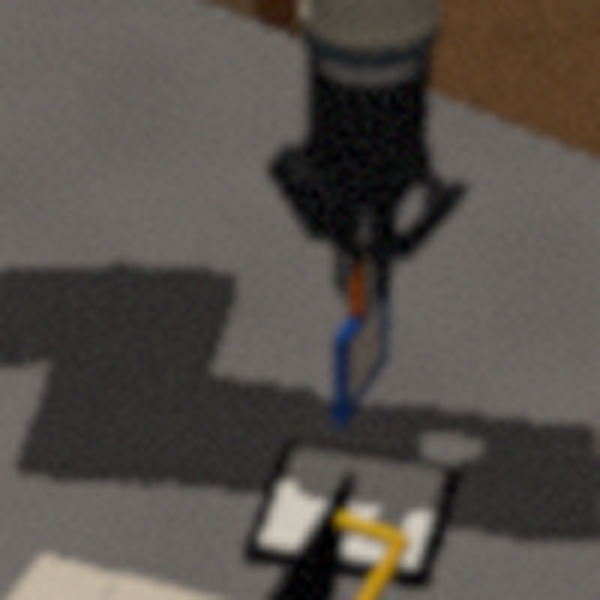

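View pics/s15f.png

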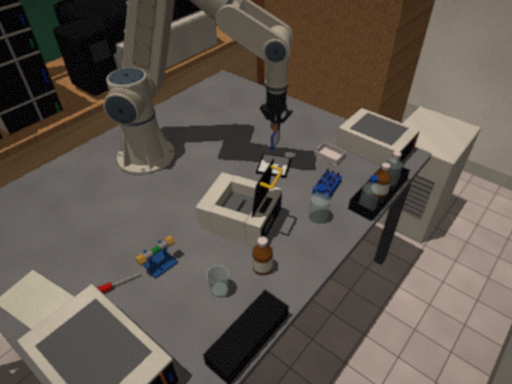

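View pics/t15.png

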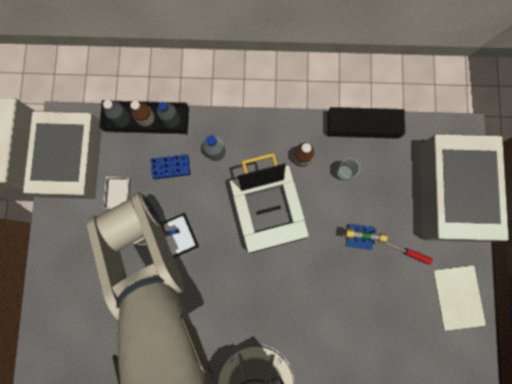

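Scene and top views: the plate hangs upright over the pad, the flap stands open, the column is in the cradle and everything else looks unmoved. Joint speeds are near zero. Handing in.

```bash
python3 - <<'E'
from bench import arm
print(arm.finish_job()); s=arm.state(); print(s["time"],s["ee_pos"],s["grip_width"])
E
```

```text
the job is handed in; nothing more can be done
None
the job is handed in; nothing more can be done
```

I did the whole job in the order asked and handed it in at about 23 s of the 72 s allowed; no verdict was reported.

- **Column:** it lies in both V-notches of the cradle and the gripper let go of it. I measured it within about 1 mm of the cradle's middle before lowering, and contact came at the expected height.
- **Flap:** I lifted it by its bar to about 1.7 rad. It stayed there after release and was still standing open in the last pictures.
- **Filter plate:** I drew it straight up by its orange tab with almost no side force. It is held upright and still over the light pad. By the arm's pose it is about 2 mm from the pad's middle, with its lower edge about 98 mm above the white top.
- **Surroundings:** the bottles, beaker, rack, screwdriver and dish look unmoved in the last pictures. I compared these by eye and did not measure them.

**Small disagreements:**
- The two cameras differed by 2–4 mm on the module and cradle.
- While being lifted, the bar slid about 4 mm along the fingers.
- In the last close-up, the plate's near lower corner appeared about 2 pixels (roughly 6 mm) from where I predicted it; I put that down to blur.

The highest force I read was about 24 N, while seating the column.

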